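Hold a contactless probe centred in a levelled housing bore

TASK

Turn the black knob on the blue levelling fixture until its hinged plate, with the brown housing on it, sits level (the knob's white line then lies along the two red marks). Then lift the orange-headed bore probe out of the green stand and lower it upright into the steel-rimmed bore on top of the housing, without touching the bore, until the yellow band on the rod is level with the bore's mouth. Finish while still holding the probe there, still and centred in the bore to within 3 mm, and leave the other things on the bench where they are.

Things in the scene. Friction and masses are not known exactly. Their poses are not given: they have to be found in the camera images.
- fixture: Blue fixed base of the levelling fixture, 140 (x) by 300 (y) by 18 mm, standing on the bench. Origin at the centre of its underside; z up. Carries, along its own y axis: the plate's hinge (along its x) at y +135 mm, the housing's bore at about y +35 mm, the knob's axis at y -115 mm.
- level_knob (a joint): Angle (rad) of the fixture's black knob about a fixed vertical axis. Grows clockwise seen from above; range -0.4 to 1.5, starts at 0.55 to 1.2. At 0 the plate is level and the knob's bar (white line on top) lies along the fixture's x axis, in line with the two red marks; the bar's world yaw = fixture yaw - value. 1 rad tilts the plate 0.07 rad. Needs 0.2 N m, stays where left.
- knob_grip (a point): On the knob's axis at the height to grip, 106 mm above the bench; x along the grip bar. The bar is 46 mm long, 14 mm wide, 30 mm tall (bench height 83 to 113 mm), on a disc of 48 mm diameter with its top 83 mm above the bench. About 80 mm free beside it towards the housing.
- housing: Hinged aluminium plate (90 by 215 by 12 mm) with the brown cast housing fixed on it: block 70 by 70 by 60 mm with the bore in its top, 100 mm from the hinge, and a yellow-capped cylinder (34 mm diameter, 57 mm tall) between it and the hinge. Origin at the middle of the hinge axis, 41 mm above the bench; x along the hinge, z along the bore. At the start the end near the knob is too high.
- bore_mouth (a point): Centre of the mouth of the bore in the housing's top face, marked by a bright steel rim; z points out along the bore. The bore is round, 22 mm in diameter and 50 mm deep with a closed bottom; when the plate is level it is vertical and its mouth is 107 mm above the bench.
- stand: Green fixed stand for the probe: block 70 by 70 mm, 85 mm tall, with a vertical hole of 18 mm diameter right through. Origin at the centre of its underside.
- probe: Loose bore probe, about 0.15 kg, hanging upright by its collar on the stand, rod down the hole. Origin: centre of the rod's lower end; z up along the rod. Rod 12 mm diameter, 75 mm long; yellow band from 33 to 37 mm; dark collar 32 mm diameter from 75 to 80 mm; orange square head 20 by 20 mm (sides along x and y) from 80 to 125 mm. In the stand the rod's end is 10 mm above the bench.
- probe_tip (a point): Centre of the probe rod's lower end (the probe's origin).
- probe_band (a point): On the rod's axis at the middle of the yellow band, 35 mm above the rod's lower end.
- socket: Bystander, to be left alone: short steel socket, 28 mm diameter, 36 mm tall. Origin on its underside.
- plug: Bystander, to be left alone: small brass screw plug, 30 mm diameter, 30 mm tall. Origin on its underside.
- collar_ring: Bystander, to be left alone: dark steel ring, 40 mm diameter, 14 mm tall. Origin on its underside.
- tub: Bystander, to be left alone: white plastic tub with green lid, 110 mm diameter, 102 mm tall. Origin on its underside.
- spray_can: Bystander, to be left alone: red-banded can, 60 mm diameter, 170 mm tall. Origin on its underside.
- wrench: Bystander, to be left alone: steel wrench lying flat. Origin on its underside.
- screwdriver: Bystander, to be left alone: screwdriver lying flat. Origin on its underside.
Not all that is in view belongs to the job. Of the things like the probe, leave any that is turquoise; of the rest the smaller one is meant.

How it is judged:
On the way, in this order (a step that is already met when the one before it is completed fails the run):
1. the plate and housing have been brought level (within 0.012 rad) with the knob while the probe waits in its stand (angle between bore_mouth's own z axis and vertical below 0.012 rad and horizontal distance between probe and stand below 0.01 m), for 0.3 s.
2. the probe is in the gripper, lifted clear of the stand (contact force between probe and the fingers above 2 N and z of probe_tip in the frame of stand above 0.088 m), for 0.1 s.
At the end, for the whole second after the job is handed in: For the last second the gripper holds the probe (over 2 N), still (under 10 mm/s), upright (0.06 rad), its end 28 to 42 mm below the bore's mouth, rod end and band within 3 mm of the bore's centre, not touching the housing, which is level within 0.012 rad (angle between bore_mouth's own z axis and vertical below 0.012 rad and horizontal distance between each of probe_tip, probe_band and bore_mouth below 0.003 m and z of probe_tip in the frame of bore_mouth between -0.042 and -0.028 m and angle between probe's own z axis and vertical below 0.06 rad and contact force between probe and the fingers above 2 N and contact force between probe and housing below 0.3 N and linear speed of probe below 0.01 m/s); the arm keeps its last pose, push and grip.
It fails at once if the probe touches the housing (contact force between probe and housing above 0.5 N).
It fails at once if a bystander is moved by more than 30 mm (distance of any of socket, plug, collar_ring, tub, spray_can, wrench, screwdriver from where it was at the start of the episode above 0.03 m).
It also fails if it takes over 61 s, if anything falls off the work surface, if the arm or the gripper's body presses on something with over 40 N, if the wrist force passes 120 N, or if a joint passes its speed limit or range.

ROBOT

A 7-joint arm with a two-finger parallel gripper is mounted at the origin on the work surface. World frame = base frame: x ahead of the robot, y to its left, z up, the work surface at z = 0. Lengths are in m, angles in rad, forces in N, time in s.
With the tool pointing down it reaches from about 0.4 to 0.85 m from the base axis. Payload 10.4 kg.
Tool frame: the origin (TCP) lies at the very end of the fingers, on their centre line; the grasp point (between the pads) lies 19 mm behind it; z points along the fingers, y is the line along which they close (so a half turn about z gives the same grasp; the last joint's range is limited). The gripper opens to 85 mm and grips with 20 to 120 N. Pads are 22 mm wide; open, the fingers measure 114 mm over their backs; the gripper's body (76 mm by 85 mm) begins 54 mm behind the grasp point. The pads swing forward as they close: fully open they stand 13 mm farther back than shut.
Start: joints at [-1.29, 0.332, -0.065, 1.46, 0.022, 1.35, -0.088], TCP at [0.187, 0.596, 0.231] pointing down, gripper open.
Joint ranges: [-2.6, 2.6], [-0.5, 2.12], [-1.47, 1.34], [0.16, 2.42], [-1.27, 4.41], [0.06, 2.06], [-2.6, 2.6]. Speed limits (rad/s): [2.22, 2.22, 2.79, 2.79, 3.14, 3.14, 3.14].

INTERFACE

Orientations are given as a unit quaternion [x, y, z, w].
In Python, from workcell import manip, optics gives the robot as it stands.
- The arm moves only by the tool jog_arm, never from a script. Its arguments are lists of equal length, an entry for each row: "dr": the turn, a rotation vector about the tool's x, y, z normalised to -1 to 1, where 1 is 4 degrees, a list of three; "translation": the shift along the tool's x, y, z normalised to -1 to 1, where 1 is 0.025 m, a list of three; "jaw": the opening, from 0 (shut) to 1 (fully open). A call has 1 to 10 rows; each row shifts and turns the commanded pose from where the row before left it, along the tool's axes as they then stand; what a row does not reach is not made up. A row lasts 1/10 s, in which the tool goes at most 50 mm and 8.59 degrees, less where a joint would pass 70% of its speed; a pose out of reach is approached as far as the arm can. A call with a number of a shift or a turn outside -1 to 1 is refused whole. A call with a gripper value outside its range is refused whole. The fingers move at their own pace and stop on an object; "squeeze" is the grip in N (left out, the last holds). Time passes only in rows, so rows that do not move let the fingers close. It gives the time, the measured TCP pose, the force, the opening and the grip force at its end, in the units of the state.
- manip.get_obs(): the state, without advancing time (a new reading comes with each control period).
- optics.camera(name): name is "scene" or "top" or "wrist"; returns a dict with "color" (400x640x3 uint8, red, green, blue), "mtx" (3x3 intrinsics, pixels), "R" (3x3) and "t" (3): a world point X has camera coordinates R X + t. Camera axes: x right, y down, z forward; pixel columns grow to the right and rows downward; lengths in m; the calibration is good to about 2 mm. A picture is of the moment at which its call begins. There is no depth.
- manip.hand_in(): hands the job in; it is judged then, once.
The state is a dict: "clock": time; "joint_pos": joint angles; "joint_velocities": joint speeds; "tau": joint torques, N m; "position": TCP position; "ee_rot": TCP orientation; "ft_force": force on the tool from outside, world axes, zero at the start; "torque": the same for the moment, N m; "grip_width": opening from 0.0 (shut) to 1.0 (fully open); "grasp_force": force on a finger pad.
Only numpy, scipy, OpenCV 4.12 (cv2) and the standard library are available. Lean on these libraries where they do the work, as an engineer would, in place of code of your own. Each camera call takes 0.05 s, during which the arm holds its last target. There are 200 camera calls.

## Working session

There is one attempt and no reset: what is moved stays moved. The work goes in short steps, Python scripts to look and compute and a tool call to move; the robot and the scene stay as the last step left them, time stands still between calls to the robot, and variables do not carry over. Pictures are saved under pics/ and viewed, at most 10 in all, crops included, and the job is handed in when it is done.

Besides the shell and the picture viewer there is one more tool, called after ">>>" as name(argument=value, ...), one argument or row to a line, values as JSON. jog_arm: Moves the arm, as the interface text tells. Scaled input: -1 to 1 covers 0.025 m each way for a shift and 4 degrees each way for a turn. Its arguments: {"type":"object","properties":{"dr":{"type":"array","items":{"type":"array","items":{"type":"number"}}},"translation":{"type":"array","items":{"type":"array","items":{"type":"number"}}},"jaw":{"type":"array","items":{"type":"number"}},"squeeze":{"type":"number"}},"required":["dr","translation","jaw"]}

```bash
ls; mkdir -p pics; cat > h.py <<'E'
import numpy as np, cv2, json
from workcell import manip, optics
def snap(n,f=None):
    c=optics.camera(n)
    np.savez(f'{n}.npz',**{k:np.array(v) for k,v in c.items()})
    if f: cv2.imwrite(f'pics/{f}.png',cv2.cvtColor(c['color'],cv2.COLOR_RGB2BGR))
    return c
def load(n): return dict(np.load(f'{n}.npz'))
def ray(c,px,z):
    R,t=np.array(c['R']),np.array(c['t']); o=-R.T@t
    d=R.T@np.linalg.inv(c['mtx'])@np.array([px[0],px[1],1.]); return o+d*(z-o[2])/d[2]
def proj(c,X):
    p=np.array(c['mtx'])@(np.array(c['R'])@np.array(X)+np.array(c['t'])); return p[:2]/p[2]
E
python3 - <<'E'
from h import *
s=manip.get_obs(); print({k:np.round(v,3).tolist() for k,v in s.items()})
for n in ('scene','top','wrist'):
    c=snap(n,n+'0'); print(n,(-np.array(c['R']).T@c['t']).round(3),np.array(c['R']).round(2).tolist(),c['mtx'][0][0])
E
```

```text
pics
{'clock': 0.0, 'joint_pos': [-1.29, 0.333, -0.065, 1.461, 0.022, 1.35, -0.088], 'joint_velocities': [0.001, -0.0, 0.001, 0.001, 0.002, -0.001, 0.001], 'tau': [-0.0, -62.546, 0.049, -39.16, 0.016, 0.01, 0.0], 'position': [0.187, 0.596, 0.231], 'ee_rot': [0.151, 0.988, -0.001, -0.0], 'ft_force': [0.116, 0.356, 0.117], 'torque': [-0.026, 0.009, 0.009], 'grasp_force': 0.0, 'grip_width': 1.002}
scene [1.597 0.026 0.947] [[-0.04, 1.0, 0.02], [0.64, 0.04, -0.76], [-0.76, -0.02, -0.64]] 433.8971069364563
top [ 0.405 -0.019  1.653] [[-0.01, -1.0, -0.01], [-0.99, 0.01, -0.1], [0.1, 0.01, -0.99]] 443.035783651709
wrist [0.116 0.618 0.373] [[0.3, 0.95, -0.0], [0.91, -0.29, 0.29], [0.28, -0.09, -0.96]] 302.6923837267407
```

View pics/top0.png

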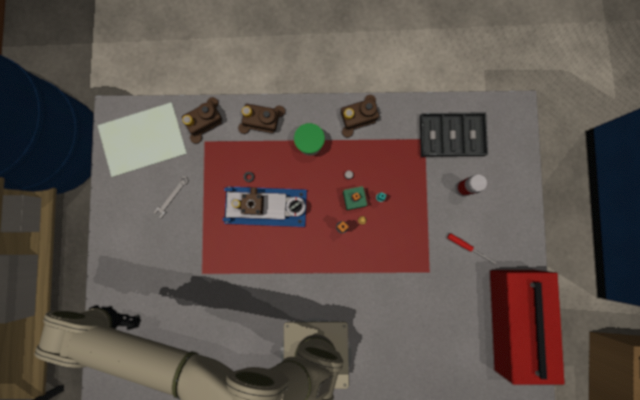

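View pics/scene0.png

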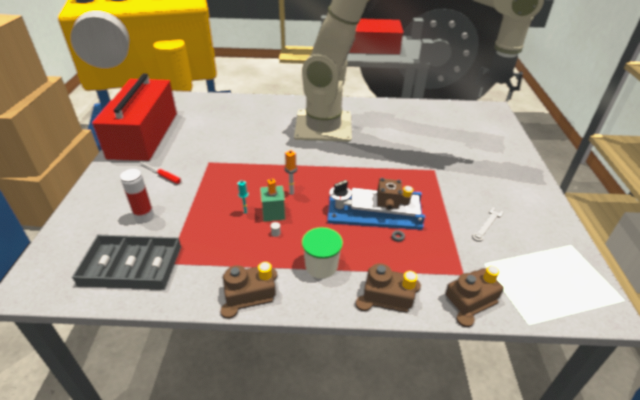

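Top view: the fixture is at (265,206) with its knob at (296,206). Three things look like the probe: an orange one in the green stand at (355,197), a taller orange one at (343,226) and a turquoise one at (382,197). The plug is at (362,220) and the socket at (349,174). The one in the green stand fits, being the smaller of the two orange ones. I'll confirm that with one enlarged crop while measuring.

```bash
python3 - <<'E'
from h import *
t=load('top'); s=load('scene')
a=cv2.resize(s['color'][140:240,225:325],(400,400),interpolation=cv2.INTER_CUBIC)
b=cv2.resize(t['color'][160:240,320:400],(400,400),interpolation=cv2.INTER_CUBIC)
cv2.imwrite('pics/crop1.png',cv2.cvtColor(np.hstack([a,b]),cv2.COLOR_RGB2BGR))
hsv=cv2.cvtColor(t['color'],cv2.COLOR_RGB2HSV)
def blobs(lo,hi,roi,c=hsv):
    m=cv2.inRange(c,lo,hi); k=np.zeros_like(m); x0,y0,x1,y1=roi; k[y0:y1,x0:x1]=m[y0:y1,x0:x1]; return k
m=blobs((100,120,30),(125,255,255),(210,170,320,240)); r=cv2.minAreaRect(cv2.findNonZero(m)); 
bp=cv2.boxPoints(r); P=np.array([ray(t,p,0.012)[:2] for p in bp]); print('blue',r,P.round(4).tolist(),P.mean(0).round(4))
m=blobs((45,60,20),(85,255,255),(338,180,375,215)); r=cv2.minAreaRect(cv2.findNonZero(m)); print('stand',r,ray(t,r[0],0.085).round(4))
for n,roi in (('probe',(345,185,368,208)),('other',(335,215,352,235))):
    m=blobs((5,150,100),(22,255,255),roi); p=np.argwhere(m).mean(0)[::-1]; print(n,p,m.sum()//255,ray(t,p,.135).round(4))
E
```

```text
blue ((264.5636901855469, 206.21656799316406), (80.23455810546875, 35.72721862792969), 2.0454084873199463) [[0.4747, 0.3361], [0.6081, 0.333], [0.5946, 0.0329], [0.4617, 0.0384]] [0.5348 0.1851]
stand ((354.6346435546875, 197.67306518554688), (19.611614227294922, 20.592193603515625), 78.69007110595703) [ 0.5564 -0.1446  0.085 ]
probe [355.84615385 196.07692308] 39 [ 0.557  -0.1448  0.135 ]
other [342.51898734 226.01265823] 79 [ 0.4546 -0.0975  0.135 ]
```

View pics/crop1.png

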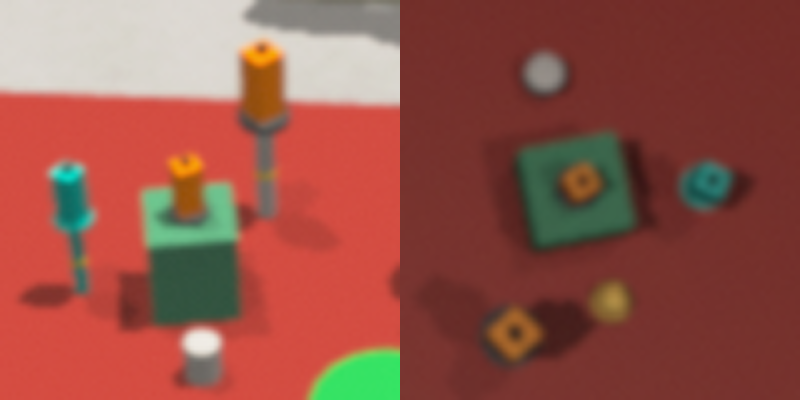

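The crop confirms it. The small orange-headed probe in the green stand is the target, the taller orange one stands free to its lower left, and the turquoise one is to its right. Moving above the knob for a close look.

>>> jog_arm(
  dr=[
    [0, 0, 0],
    [0, 0, 0],
    [0, 0, 0],
    [0, 0, 0],
    [0, 0, 0],
    [0, 0, 0],
    [0, 0, 0],
    [0, 0, 0],
    [0, 0, 0],
    [0, 0, 0],
  ],
  translation=[
    [-0.97, -0.8, 0],
    [-0.97, -0.8, 0],
    [-0.97, -0.8, 0],
    [-0.97, -0.8, 0],
    [-0.97, -0.8, 0],
    [-0.97, -0.8, 0],
    [-0.97, -0.8, 0],
    [-0.97, -0.8, 0],
    [-0.97, -0.8, 0],
    [-0.97, -0.8, 0],
  ],
  jaw=[1, 1, 1, 1, 1, 1, 1, 1, 1, 1],
)

```text
clock: 1.15
position: [0.359, 0.3317, 0.2312]
ee_rot: [0.151, 0.988, -0.0, -0.0]
ft_force: [-0.1, 0.7, 0.2]
grip_width: 0.998
grasp_force: 0.0
```

>>> jog_arm(
  dr=[
    [0, 0, 0],
    [0, 0, 0],
    [0, 0, 0],
    [0, 0, 0],
    [0, 0, 0],
    [0, 0, 0],
    [0, 0, 0],
    [0, 0, 0],
    [0, 0, 0],
    [0, 0, 0],
  ],
  translation=[
    [-0.97, -0.8, 0],
    [-0.97, -0.8, 0],
    [-0.97, -0.8, 0],
    [-0.97, -0.8, 0],
    [-0.97, -0.8, 0],
    [-0.97, -0.8, 0],
    [-0.97, -0.8, 0],
    [-0.97, -0.8, 0],
    [-0.97, -0.8, 0],
    [-0.97, -0.8, 0],
  ],
  jaw=[1, 1, 1, 1, 1, 1, 1, 1, 1, 1],
)

```text
clock: 2.15
position: [0.5305, 0.0685, 0.2312]
ee_rot: [0.151, 0.988, 0.0, -0.0]
ft_force: [-0.7, 0.9, -0.5]
grip_width: 1.002
grasp_force: 0.0
```

```bash
python3 - <<'E'
from h import *
s=manip.get_obs(); print({k:np.round(v,3).tolist() for k,v in s.items() if k in('clock','joint_pos','position','ee_rot')})
c=snap('wrist','w1')
print('knob exp',proj(c,[.5297,.0702,.113]),'bore exp',proj(c,[.536,.22,.115]))
E
```

```text
{'clock': 2.15, 'joint_pos': [-0.614, 0.13, 0.441, 1.722, -0.057, 1.302, 1.105], 'position': [0.53, 0.068, 0.231], 'ee_rot': [0.151, 0.988, 0.0, -0.0]}
knob exp [314.26967862 192.92789426] bore exp [484.7719255  149.70928303]
```

View pics/w1.png

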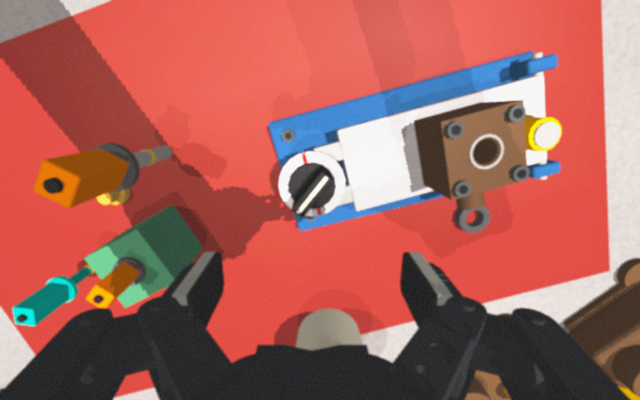

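Wrist view: the knob is at (312,186) with its white line running from (300,212) to (327,178). The bore rim is at (487,151) and the stand with the probe is at lower left. Measuring the line angle and axis.

```bash
python3 - <<'E'
from h import *
c=load('wrist'); im=c['color']; hsv=cv2.cvtColor(im,cv2.COLOR_RGB2HSV)
# white line: bright in the black bar: connected comps of bright low-sat within knob ROI
m=np.zeros(hsv.shape[:2],np.uint8); m[160:225,280:350]=cv2.inRange(hsv,(0,0,150),(180,70,255))[160:225,280:350]
n,l,st,ce=cv2.connectedComponentsWithStats(m)
for i in range(1,n):
    if st[i,4]>15: print(i,st[i],ce[i].round(1), cv2.minAreaRect(cv2.findNonZero((l==i).astype(np.uint8))))
    if 40<st[i,4]<400:
        P=np.array([ray(c,p,.113)[:2] for p in np.argwhere(l==i)[:,::-1]]); ctr=P.mean(0); u,s,v=np.linalg.svd(P-ctr); print('  line ctr',ctr.round(4),'yaw',np.degrees(np.arctan2(v[0,1],v[0,0])).round(1),'len',np.ptp((P-ctr)@v[0]).round(4))
# blue base in wrist
b=cv2.inRange(hsv,(100,120,30),(125,255,255)); k=cv2.findNonZero(b); r=cv2.minAreaRect(k); P=np.array([ray(c,p,.018)[:2] for p in cv2.boxPoints(r)]); print(P.round(4).tolist(),P.mean(0).round(4))
# rim
g=np.zeros_like(b); g[130:172,466:508]=cv2.inRange(hsv,(0,0,150),(180,80,255))[130:172,466:508]; e=cv2.fitEllipse(cv2.convexHull(cv2.findNonZero(g))); print('rim',e,ray(c,e[0],.113).round(4))
# red marks
s=hsv[150:230,275:350]; 
E
```

```text
1 [280 160  24  48 536] [287.7 179.6] ((287.81842041015625, 181.38755798339844), (20.05547332763672, 48.764686584472656), 15.376252174377441)
2 [307 160  43  55 943] [336.2 183.1] ((328.0, 187.0), (54.0, 42.0), 90.0)
3 [297 176  32  37 251] [312.7 193.7] ((312.1707763671875, 194.53660583496094), (5.622255325317383, 46.227439880371094), 38.65980529785156)
  line ctr [0.53   0.0686] yaw -55.3 len 0.0424
4 [306 209  13  11  67] [312. 213.] ((312.6153869628906, 213.42308044433594), (10.915054321289062, 9.302604675292969), 29.744882583618164)
  line ctr [0.5472 0.0626] yaw -114.3 len 0.011
[[0.4599, 0.0371], [0.4755, 0.3535], [0.617, 0.3796], [0.6109, 0.0264]] [0.5408 0.1992]
rim ((486.27874755859375, 151.22169494628906), (33.314430236816406, 38.938743591308594), 39.30837631225586) [0.5383 0.2221 0.113 ]
```

>>> jog_arm(
  dr=[
    [0, 0, 0.95],
    [0, 0, 0.95],
    [0, 0, 0.95],
    [0, 0, 0.95],
    [0, 0, 0.95],
    [0, 0, 0.95],
    [0, 0, 0.95],
    [0, 0, 0.95],
    [0, 0, 0.95],
    [0, 0, 0.95],
  ],
  translation=[
    [0, 0, 0],
    [0, 0, 0],
    [0, 0, 0],
    [0, 0, 0.5],
    [0, 0, 0.5],
    [0, 0, 0.5],
    [0, 0, 0.5],
    [0, 0, 0.5],
    [0, 0, 0.5],
    [0, 0, 0.5],
  ],
  jaw=[1, 1, 1, 1, 1, 1, 1, 1, 1, 1],
)

```text
clock: 3.2
position: [0.5298, 0.0698, 0.1431]
ee_rot: [0.466, 0.885, -0.0, -0.0]
ft_force: [-0.5, 0.1, -0.0]
grip_width: 1.002
grasp_force: 0.0
```

>>> jog_arm(
  dr=[
    [0, 0, 0],
    [0, 0, 0],
    [0, 0, 0],
    [0, 0, 0],
    [0, 0, 0],
    [0, 0, 0],
    [0, 0, 0],
  ],
  translation=[
    [0, 0, 0.5],
    [0, 0, 0.5],
    [0, 0, 0.5],
    [0, 0, 0.4],
    [0, 0, 0.2],
    [0, 0, 0],
    [0, 0, 0],
  ],
  jaw=[0.8, 0.7, 0.6, 0.6, 0.6, 0.6, 0.6],
)

```text
clock: 3.9
position: [0.5303, 0.0696, 0.0916]
ee_rot: [0.465, 0.885, 0.0, 0.0]
ft_force: [-0.5, 0.6, -0.9]
grip_width: 0.602
grasp_force: 0.0
```

>>> jog_arm(
  dr=[
    [0, 0, 0],
    [0, 0, 0],
    [0, 0, 0],
    [0, 0, 0],
    [0, 0, 0],
    [0, 0, 0],
    [0, 0, 0],
    [0, 0, 0],
  ],
  translation=[
    [0, 0, 0],
    [0, 0, 0],
    [0, 0, 0],
    [0, 0, 0],
    [0, 0, 0],
    [0, 0, 0],
    [0, 0, 0],
    [0, 0, 0],
  ],
  jaw=[0, 0, 0, 0, 0, 0, 0, 0],
  squeeze=40,
)

```text
clock: 4.7
position: [0.5304, 0.0698, 0.0918]
ee_rot: [0.465, 0.885, 0.0, 0.0]
ft_force: [-1.4, 0.2, 6.6]
grip_width: 0.153
grasp_force: 40.6
```

>>> jog_arm(
  dr=[
    [0, 0, -0.94],
    [0, 0, -0.94],
    [0, 0, -0.94],
    [0, 0, -0.94],
    [0, 0, -0.94],
    [0, 0, -0.94],
    [0, 0, -0.94],
  ],
  translation=[
    [0, 0, 0],
    [0, 0, 0],
    [0, 0, 0],
    [0, 0, 0],
    [0, 0, 0],
    [0, 0, 0],
    [0, 0, 0],
  ],
  jaw=[0, 0, 0, 0, 0, 0, 0],
)

```text
clock: 5.4
position: [0.5299, 0.0692, 0.0918]
ee_rot: [0.25, 0.968, -0.0, -0.0]
ft_force: [-4.4, -2.3, 8.3]
grip_width: 0.154
grasp_force: 41.2
```

>>> jog_arm(
  dr=[
    [0, 0, -0.94],
    [0, 0, -0.94],
    [0, 0, -0.94],
    [0, 0, -0.94],
    [0, 0, -0.94],
    [0, 0, -0.94],
    [0, 0, -0.94],
    [0, 0, 0],
    [0, 0, 0],
  ],
  translation=[
    [0, 0, 0],
    [0, 0, 0],
    [0, 0, 0],
    [0, 0, 0],
    [0, 0, 0],
    [0, 0, 0],
    [0, 0, 0],
    [0, 0, 0],
    [0, 0, 0],
  ],
  jaw=[0, 0, 0, 0, 0, 0, 0, 0, 0],
)

```text
clock: 6.3
position: [0.5296, 0.0683, 0.0917]
ee_rot: [0.025, 1.0, -0.001, -0.001]
ft_force: [-6.1, -5.7, 10.4]
grip_width: 0.158
grasp_force: 41.5
```

>>> jog_arm(
  dr=[
    [0, 0, 0],
    [0, 0, 0],
    [0, 0, 0],
    [0, 0, 0],
    [0, 0, 0],
    [0, 0, 0],
    [0, 0, 0],
    [0, 0, 0],
    [0, 0, 0],
    [0, 0, 0],
  ],
  translation=[
    [0, 0, 0],
    [0, 0, 0],
    [0, 0, 0],
    [0, 0, -0.8],
    [0, 0, -0.9],
    [0, 0, -0.9],
    [0, 0, -0.9],
    [0, 0, -0.9],
    [0, 0, -0.9],
    [0, 0, -0.9],
  ],
  jaw=[0.7, 0.7, 0.7, 0.7, 0.7, 0.7, 0.7, 0.7, 0.7, 0.7],
)

```text
clock: 7.3
position: [0.53, 0.0698, 0.2471]
ee_rot: [0.024, 1.0, 0.0, -0.0]
ft_force: [-0.0, 0.1, 0.1]
grip_width: 0.701
grasp_force: 0.0
```

```bash
python3 - <<'E'
from h import *
s=manip.get_obs(); print({k:np.round(v,4).tolist() for k,v in s.items() if k in('clock','joint_pos','position','ee_rot')})
c=snap('wrist','w2')
E
```

```text
{'clock': 7.3, 'joint_pos': [-0.5431, 0.1183, 0.3573, 1.6957, -0.0426, 1.3351, 1.3446], 'position': [0.53, 0.0698, 0.2471], 'ee_rot': [0.024, 0.9997, 0.0001, -0.0]}
```

View pics/w2.png

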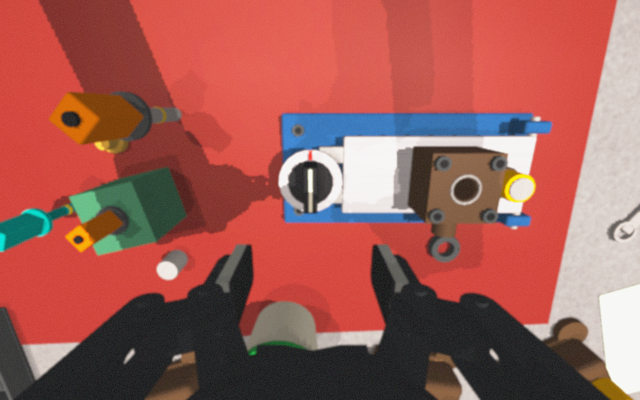

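The white line now lies along the red mark at (310,155), and the bore rim is at (467,189). Next, over the stand for a close look at the probe.

>>> jog_arm(
  dr=[
    [0, 0, 0],
    [0, 0, 0],
    [0, 0, 0],
    [0, 0, 0],
    [0, 0, 0],
    [0, 0, 0],
    [0, 0, 0],
    [0, 0, 0],
    [0, 0, 0],
    [0, 0, 0],
  ],
  translation=[
    [-0.15, -0.85, 0],
    [-0.15, -0.85, 0],
    [-0.15, -0.85, 0],
    [-0.15, -0.85, 0],
    [-0.15, -0.85, 0],
    [-0.15, -0.85, 0],
    [-0.15, -0.85, 0],
    [-0.15, -0.85, 0],
    [-0.15, -0.85, 0],
    [-0.15, -0.85, 0],
  ],
  jaw=[0.7, 0.7, 0.7, 0.7, 0.7, 0.7, 0.7, 0.7, 0.7, 0.7],
)

```text
clock: 8.35
position: [0.5574, -0.1451, 0.246]
ee_rot: [0.024, 1.0, 0.0, -0.0]
ft_force: [0.4, 0.1, 0.1]
grip_width: 0.698
grasp_force: 0.0
```

```bash
python3 - <<'E'
from h import *
w=load('wrist'); hsv=cv2.cvtColor(w['color'],cv2.COLOR_RGB2HSV)
def rim(c,x,y,z=.107):
    h=cv2.cvtColor(c['color'],cv2.COLOR_RGB2HSV); g=np.zeros(h.shape[:2],np.uint8); r=22
    g[y-r:y+r,x-r:x+r]=cv2.inRange(h,(0,0,140),(180,80,255))[y-r:y+r,x-r:x+r]
    n,l,st,ce=cv2.connectedComponentsWithStats(g); i=1+st[1:,4].argmax()
    e=cv2.fitEllipse(cv2.convexHull(cv2.findNonZero((l==i).astype(np.uint8)))); print('rim',e,ray(c,e[0],z).round(4))
rim(w,467,189)
m=np.zeros(hsv.shape[:2],np.uint8); m[165:212,300:322]=cv2.inRange(hsv,(0,0,140),(180,70,255))[165:212,300:322]
n,l,st,ce=cv2.connectedComponentsWithStats(m); print(st.tolist())
for i in range(1,n):
    if st[i,4]>60:
        P=np.array([ray(w,p,.113)[:2] for p in np.argwhere(l==i)[:,::-1]]); ctr=P.mean(0);v=np.linalg.svd(P-ctr)[2]; print(ctr.round(4),np.degrees(np.arctan2(v[0,1],v[0,0])))
s=manip.get_obs(); print({k:np.round(v,4).tolist() for k,v in s.items() if k in('clock','position','ee_rot')})
c=snap('wrist','w3'); print(proj(c,[.557,-.1448,.135]))
E
```

```text
rim ((465.8045349121094, 189.264892578125), (29.927600860595703, 34.004756927490234), 50.76884460449219) [0.5379 0.2175 0.107 ]
[[0, 0, 640, 400, 255746], [308, 169, 5, 43, 185], [317, 201, 5, 11, 43], [300, 203, 4, 9, 26]]
[0.5282 0.0675] -2.3433944679270797
{'clock': 8.35, 'position': [0.5574, -0.1451, 0.246], 'ee_rot': [0.024, 0.9997, 0.0001, -0.0]}
[312.93624796 196.38425828]
```

View pics/w3.png

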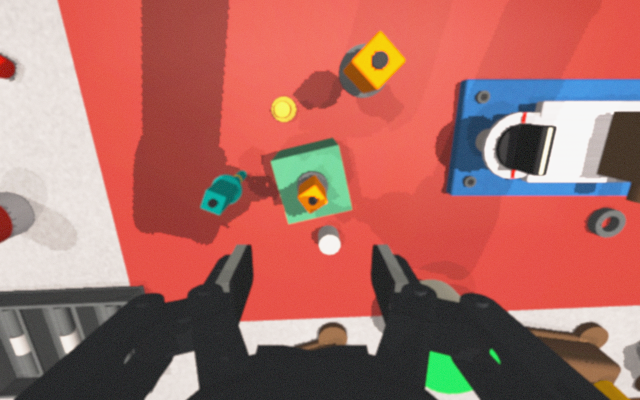

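The probe head's top is at (313,197) with its dark dot near (312,200), inside the green stand's outline. Measuring its centre and yaw.

```bash
python3 - <<'E'
from h import *
c=load('wrist'); h=cv2.cvtColor(c['color'],cv2.COLOR_RGB2HSV)
print(h[190:216:3,298:330:3].tolist()[3])
roi=(slice(165,222),slice(290,338))
def mk(m): g=np.zeros(h.shape[:2],np.uint8); g[roi]=m[roi]; return g
o=mk(cv2.inRange(h,(5,150,60),(25,255,255)))
V=h[...,2][o>0]; print(np.percentile(V,[5,25,50,75,95]))
th,_=cv2.threshold(V.reshape(-1,1),0,255,cv2.THRESH_OTSU); print('otsu',th)
top=mk(((o>0)&(h[...,2]>th)).astype(np.uint8)*255)
k=cv2.convexHull(cv2.findNonZero(top)).reshape(-1,2)
W=np.array([ray(c,p,.135)[:2] for p in k],np.float32)
r=cv2.minAreaRect(W*1000); print('top',r)
d=mk(cv2.inRange(h[...,2],0,70)); n,l,st,ce=cv2.connectedComponentsWithStats(d)
for i in range(1,n):
    if st[i,4]>8: print('dot',st[i],ray(c,ce[i],.135).round(4))
g=cv2.inRange(h,(50,40,60),(85,255,255)); g=mk(g); k=cv2.convexHull(cv2.findNonZero(cv2.inRange(h,(50,40,130),(85,255,255))[130:230,260:360])).reshape(-1,2)+[260,130]
r=cv2.minAreaRect(np.array([ray(c,p,.085)[:2] for p in k],np.float32)*1000); print('stand',r)
E
```

```text
[[16, 145, 176], [16, 245, 237], [16, 244, 236], [15, 246, 228], [12, 25, 52], [165, 17, 59], [8, 135, 121], [17, 245, 244], [20, 245, 247], [17, 250, 247], [64, 81, 183]]
[155.3 178.  226.  243.  249. ]
otsu 203.0
top ((562.4395141601562, -144.63877868652344), (31.138538360595703, 23.81745719909668), 12.847429275512695)
dot [310 198   6   6  28] [ 0.5606 -0.1458  0.135 ]
stand ((559.2619018554688, -146.0144805908203), (69.96796417236328, 69.60809326171875), 10.875232696533203)
```

```bash
python3 - <<'E'
from h import *
c=load('wrist')
# rectify: pixel map to plane z=.135, 0.15mm... world window 60mm, x up, y left
N=480; s=.06/N; cx,cy=.5606,-.1458
src=np.float32([proj(c,[cx+a,cy+b,.135]) for a,b in((.03,.03),(.03,-.03),(-.03,-.03),(-.03,.03))])
H=cv2.getPerspectiveTransform(src,np.float32([[0,0],[N,0],[N,N],[0,N]]))
im=cv2.warpPerspective(c['color'],H,(N,N),flags=cv2.INTER_CUBIC)
cv2.imwrite('pics/rect.png',cv2.cvtColor(im,cv2.COLOR_RGB2BGR))
E
```

```text
(no output)
```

View pics/rect.png

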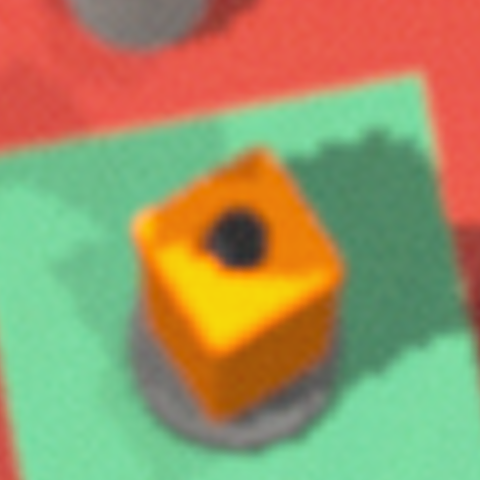

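Rectified crop: the head's top corners at (265,150), (342,270), (217,352) and (138,220) give a yaw of about 31° and a centre near (0.560, -0.146). Turning 56°, descending and grasping.

>>> jog_arm(
  dr=[
    [0, 0, 0],
    [0, 0, 1],
    [0, 0, 1],
    [0, 0, 1],
    [0, 0, 1],
    [0, 0, 1],
    [0, 0, 1],
    [0, 0, 1],
    [0, 0, 1],
    [0, 0, 1],
  ],
  translation=[
    [-0.1, -0.03, 0],
    [0, 0, 0],
    [0, 0, 0],
    [0, 0, 0],
    [0, 0, 0.4],
    [0, 0, 0.4],
    [0, 0, 0.4],
    [0, 0, 0.4],
    [0, 0, 0.4],
    [0, 0, 0.4],
  ],
  jaw=[0.7, 0.7, 0.7, 0.7, 0.7, 0.7, 0.7, 0.7, 0.7, 0.7],
)

```text
clock: 9.4
position: [0.56, -0.1438, 0.1856]
ee_rot: [0.332, 0.943, 0.0, -0.0]
ft_force: [0.0, -0.7, -0.4]
grip_width: 0.701
grasp_force: 0.0
```

>>> jog_arm(
  dr=[
    [0, 0, 1],
    [0, 0, 1],
    [0, 0, 1],
    [0, 0, 1],
    [0, 0, 1],
    [0, 0, 0],
    [0, 0, 0],
    [0, 0, 0],
  ],
  translation=[
    [0, 0, 0.4],
    [0, 0, 0.5],
    [0, 0, 0.5],
    [0, 0, 0.5],
    [0, 0, 0.5],
    [0, 0, 0.5],
    [0, 0, 0.4],
    [0, 0, 0.26],
  ],
  jaw=[0.7, 0.7, 0.7, 0.7, 0.7, 0.7, 0.7, 0.7],
)

```text
clock: 10.2
position: [0.5596, -0.1447, 0.0963]
ee_rot: [0.49, 0.872, -0.0, -0.0]
ft_force: [-0.2, -0.0, -0.7]
grip_width: 0.698
grasp_force: 0.0
```

```bash
python3 - <<'E'
from h import *
s=manip.get_obs(); print({k:np.round(v,4).tolist() for k,v in s.items() if k in('clock','position','ee_rot','ft_force')})
c=snap('wrist'); im=c['color']; cv2.imwrite('pics/w4.png',cv2.cvtColor(im,cv2.COLOR_RGB2BGR))
E
```

```text
{'clock': 10.2, 'position': [0.5596, -0.1447, 0.0963], 'ee_rot': [0.4897, 0.8719, -0.0, -0.0004], 'ft_force': [-0.1884, -0.0233, -0.7194]}
```

View pics/w4.png

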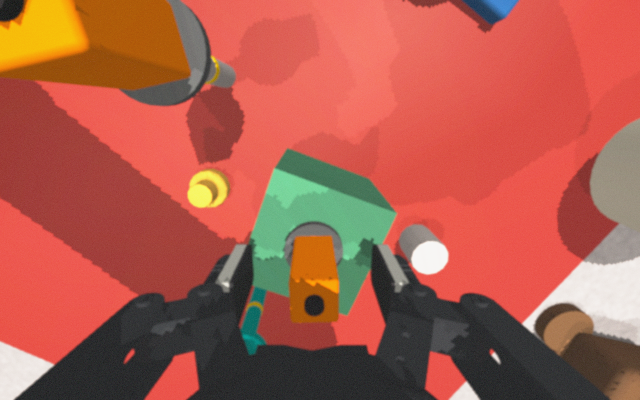

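The head at (314,280) sits square and centred between the fingers at columns 250 and 375. Closing and lifting.

>>> jog_arm(
  dr=[
    [0, 0, 0],
    [0, 0, 0],
    [0, 0, 0],
    [0, 0, 0],
    [0, 0, 0],
    [0, 0, 0],
    [0, 0, 0],
    [0, 0, 0],
  ],
  translation=[
    [0, 0, 0],
    [0, 0, 0],
    [0, 0, 0],
    [0, 0, 0],
    [0, 0, 0],
    [0, 0, 0],
    [0, 0, 0],
    [0, 0, 0],
  ],
  jaw=[0, 0, 0, 0, 0, 0, 0, 0],
  squeeze=50,
)

```text
clock: 11.05
position: [0.5601, -0.1454, 0.0979]
ee_rot: [0.491, 0.871, 0.0, 0.0]
ft_force: [-0.4, 0.8, 6.1]
grip_width: 0.225
grasp_force: 49.3
```

>>> jog_arm(
  dr=[
    [0, 0, 0],
    [0, 0, 0],
    [0, 0, 0],
    [0, 0, 0],
    [0, 0, 0],
    [0, 0, 0],
    [0, 0, 0],
    [0, 0, 0],
    [0, 0, 0],
    [0, 0, 0],
  ],
  translation=[
    [0, 0, -0.3],
    [0, 0, -0.6],
    [0, 0, -0.6],
    [0, 0, -0.6],
    [0, 0, -0.6],
    [0, 0, -0.6],
    [0, 0, -0.6],
    [0, 0, -0.6],
    [0, 0, -0.6],
    [0, 0, -0.5],
  ],
  jaw=[0, 0, 0, 0, 0, 0, 0, 0, 0, 0],
)

```text
clock: 12.05
position: [0.5599, -0.1454, 0.2387]
ee_rot: [0.491, 0.871, 0.0, 0.0]
ft_force: [-0.2, -0.5, -1.8]
grip_width: 0.225
grasp_force: 48.9
```

```bash
python3 - <<'E'
from h import *
s=manip.get_obs(); print({k:np.round(v,4).tolist() for k,v in s.items() if k in('clock','position','ee_rot','ft_force','grip_width','grasp_force')})
q=s['ee_rot']; a,b=q[0],q[1]; X=np.array([2*a*a-1,2*a*b]); Y=np.array([2*a*b,2*b*b-1])
d=np.array([.5379,.2175])-np.array(s['position'][:2]); print('to bore in tool',d@X,d@Y,X,Y)
E
```

```text
{'clock': 12.05, 'position': [0.5599, -0.1454, 0.2387], 'ee_rot': [0.4907, 0.8713, 0.0002, 0.0002], 'ft_force': [-0.1528, -0.5259, -1.7509], 'grasp_force': 48.9095, 'grip_width': 0.2254}
to bore in tool 0.32166779343665114 0.1693531828584785 [-0.51848068  0.8550893 ] [0.8550893  0.51848051]
```

>>> jog_arm(
  dr=[
    [0, 0, 0],
    [0, 0, 0],
    [0, 0, 0],
    [0, 0, 0],
    [0, 0, 0],
    [0, 0, 0],
    [0, 0, 0],
    [0, 0, 0],
    [0, 0, 0],
    [0, 0, 0],
  ],
  translation=[
    [1, 0.68, 0],
    [1, 0.68, 0],
    [1, 0.68, 0],
    [1, 0.68, 0],
    [1, 0.68, 0],
    [1, 0.68, 0],
    [1, 0.68, 0],
    [1, 0.68, 0],
    [1, 0.68, 0],
    [1, 0.68, 0],
  ],
  jaw=[0, 0, 0, 0, 0, 0, 0, 0, 0, 0],
)

```text
clock: 13.05
position: [0.5754, 0.1578, 0.2377]
ee_rot: [0.491, 0.871, -0.0, -0.0]
ft_force: [0.2, -0.2, -1.4]
grip_width: 0.227
grasp_force: 49.0
```

>>> jog_arm(
  dr=[
    [0, 0, 0],
    [0, 0, 0],
    [0, 0, 0],
  ],
  translation=[
    [0, 0, 0],
    [0, 0, 0],
    [0, 0, 0],
  ],
  jaw=[0, 0, 0],
)

```text
clock: 13.35
position: [0.5757, 0.1553, 0.2376]
ee_rot: [0.491, 0.871, -0.0, 0.0]
ft_force: [-0.9, -0.1, -2.3]
grip_width: 0.225
grasp_force: 49.0
```

```bash
python3 - <<'E'
from h import *
s=manip.get_obs(); print({k:np.round(v,4).tolist() for k,v in s.items() if k in('clock','position','ee_rot')})
c=snap('wrist','w5'); p=s['position']
print('bore exp',proj(c,[.5379,.2175,.107]),'tip exp',proj(c,[p[0],p[1],p[2]-.087]),'collar',proj(c,[p[0],p[1],p[2]-.012]))
E
```

```text
{'clock': 13.35, 'position': [0.5757, 0.1553, 0.2376], 'ee_rot': [0.4913, 0.871, -0.0002, 0.0002]}
bore exp [312.62851056 108.438148  ] tip exp [312.78366291 204.10145396] collar [313.06090233 245.11779528]
```

View pics/w5.png

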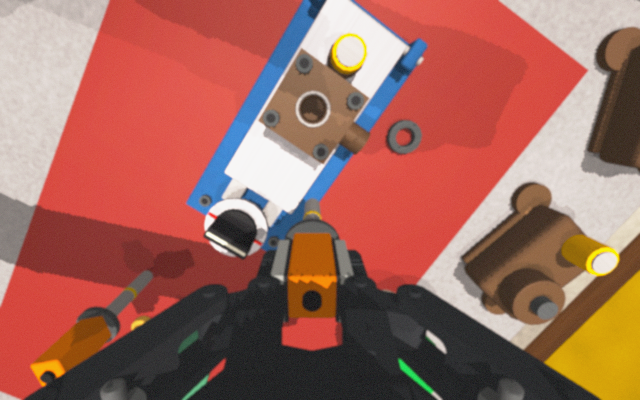

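Rim at (313,109), and the rod end at (313,203) with its yellow band just below it. Both agree with prediction. Measuring finely.

```bash
cat >> h.py <<'E'
def rim(c,x,y,z=.107,r=26):
    h=cv2.cvtColor(c['color'],cv2.COLOR_RGB2HSV); g=np.zeros(h.shape[:2],np.uint8)
    g[y-r:y+r,x-r:x+r]=cv2.inRange(h,(0,0,140),(180,80,255))[y-r:y+r,x-r:x+r]
    n,l,st,ce=cv2.connectedComponentsWithStats(g); i=1+st[1:,4].argmax()
    e=cv2.fitEllipse(cv2.convexHull(cv2.findNonZero((l==i).astype(np.uint8)))); P=ray(c,e[0],z); print('rim',np.round(e[0]+e[1],1),P.round(4)); return P
E
python3 - <<'E'
from h import *
c=load('wrist'); s=manip.get_obs(); p=np.array(s['position']); h=cv2.cvtColor(c['color'],cv2.COLOR_RGB2HSV)
B=rim(c,313,109)
g=np.zeros(h.shape[:2],np.uint8); g[195:228,300:328]=cv2.inRange(h,(18,130,80),(35,255,255))[195:228,300:328]
k=np.argwhere(g); print('band px',k.mean(0)[::-1],k.min(0),k.max(0),'exp',proj(c,[p[0],p[1],p[2]-.052]), ray(c,k.mean(0)[::-1],p[2]-.052).round(4),p.round(4))
# rod grey columns per row
for r in range(198,214,2):
    row=c['color'][r,300:328].astype(int); print(r,''.join('#' if (np.ptp(v)<40) else 'y' if v[2]<90 and v[1]>110 else '.' for v in row))
a,b=s['ee_rot'][:2]; X=np.array([2*a*a-1,2*a*b]); Y=np.array([2*a*b,2*b*b-1]); d=B[:2]-p[:2]; print('tool',d@X,d@Y)
E
```

```text
rim [312.5 108.6  36.5  37.8] [0.5379 0.2173 0.107 ]
band px [312.83333333 212.9047619 ] [210 305] [218 320] exp [312.79015828 219.91044248] [0.5731 0.1595 0.1856] [0.5757 0.1551 0.2376]
198 ###.........................
200 ##......#########...........
202 #.....#############.........
204 .....##############.........
206 ....###############.........
208 ....###############.........
210 ....#####yyyyy..####........
212 ....##yyyyyyyyyyyyy.........
tool 0.07278820785036057 -0.00021129788316150838
```

>>> jog_arm(
  dr=[
    [0, 0, 0],
    [0, 0, 0],
    [0, 0, 0],
    [0, 0, 0],
    [0, 0, 0],
    [0, 0, 0],
    [0, 0, 0],
    [0, 0, 0],
  ],
  translation=[
    [0.6, 0, 0],
    [0.8, 0, 0],
    [0.8, 0, 0],
    [0.7, 0, 0],
    [0, 0, 0.5],
    [0, 0, 0.5],
    [0, 0, 0.2],
    [0, 0, 0],
  ],
  jaw=[0, 0, 0, 0, 0, 0, 0, 0],
)

```text
clock: 14.2
position: [0.5376, 0.2174, 0.206]
ee_rot: [0.491, 0.871, -0.001, -0.0]
ft_force: [-0.1, -0.2, -2.4]
grip_width: 0.23
grasp_force: 49.2
```

>>> jog_arm(
  dr=[
    [0, 0, 0],
    [0, 0, 0],
  ],
  translation=[
    [0, 0, 0],
    [0, 0, 0],
  ],
  jaw=[0, 0],
)

```text
clock: 14.4
position: [0.5383, 0.2183, 0.2077]
ee_rot: [0.491, 0.871, 0.0, 0.0]
ft_force: [0.6, 0.3, -2.4]
grip_width: 0.229
grasp_force: 49.2
```

```bash
python3 - <<'E'
from h import *
c=snap('wrist'); s=manip.get_obs(); p=np.array(s['position']); print(s['clock'],p.round(4),np.round(s['ee_rot'],4))
a,b=s['ee_rot'][:2]; X=np.array([2*a*a-1,2*a*b,0]); Y=np.array([2*a*b,2*b*b-1,0]); Z=np.array([0,0,1])
B=np.array([.5379,.2173,.107]); print('err tool',(B-p)@X,(B-p)@Y)
tip=p-.0879*Z
for n,q in (('rim +x edge',B+.011*X),('rim ctr',B),('rim -y',B-.011*Y),('rim+y',B+.011*Y),('tip +x',tip+.006*X),('tip+y',tip+.006*Y),('tip-y',tip-.006*Y),('band lo +x',tip+.006*X+.033*Z),('band hi +x',tip+.006*X+.037*Z)): print(n,proj(c,q).round(1))
cr=c['color'][150:245,265:360]; cv2.imwrite('pics/w6.png',cv2.resize(cv2.cvtColor(cr,cv2.COLOR_RGB2BGR),(570,570),interpolation=cv2.INTER_CUBIC))
g=cv2.cvtColor(c['color'],cv2.COLOR_RGB2GRAY)
for r in range(176,226,2): print(r,g[r,286:342:2].tolist())
E
```

```text
14.45 [0.5383 0.2184 0.2078] [4.909e-01 8.712e-01 3.000e-04 2.000e-04]
err tool -0.0007678074878854199 -0.0008909934167432688
rim +x edge [311.6 187.2]
rim ctr [311.6 199.9]
rim -y [298.5 199.9]
rim+y [324.7 199.9]
tip +x [312.7 196.4]
tip+y [320.2 203.7]
tip-y [305.2 203.6]
band lo +x [312.8 209.9]
band hi +x [312.8 211.8]
176 [129, 129, 131, 128, 129, 126, 130, 129, 127, 128, 126, 113, 108, 107, 106, 105, 107, 103, 106, 109, 104, 108, 119, 120, 118, 125, 118, 115]
178 [130, 130, 127, 131, 133, 129, 130, 128, 128, 124, 130, 116, 107, 105, 106, 108, 107, 110, 108, 107, 112, 116, 119, 118, 120, 118, 117, 119]
180 [129, 129, 131, 129, 130, 126, 128, 126, 128, 131, 127, 117, 109, 104, 106, 103, 108, 108, 119, 116, 119, 120, 121, 120, 120, 119, 122, 120]
182 [131, 133, 125, 131, 132, 129, 129, 126, 126, 127, 135, 136, 138, 131, 119, 110, 111, 117, 118, 118, 120, 120, 119, 121, 121, 118, 119, 120]
184 [134, 129, 131, 129, 128, 129, 125, 128, 132, 163, 208, 223, 225, 226, 212, 203, 179, 143, 123, 120, 119, 120, 116, 117, 117, 118, 120, 118]
186 [140, 132, 130, 128, 126, 125, 128, 149, 207,
[... 2003 characters left out ...]
6, 138, 135, 135, 132, 133, 131, 136, 138]
216 [133, 128, 113, 94, 90, 89, 87, 85, 100, 118, 111, 109, 106, 106, 116, 130, 165, 174, 137, 132, 132, 131, 133, 134, 131, 133, 133, 133]
218 [112, 96, 87, 91, 88, 91, 88, 88, 94, 106, 94, 90, 91, 91, 90, 97, 118, 173, 142, 134, 133, 133, 133, 131, 131, 132, 133, 131]
220 [93, 91, 88, 89, 90, 91, 87, 83, 73, 76, 61, 67, 75, 71, 69, 70, 77, 106, 107, 120, 133, 132, 130, 132, 135, 130, 134, 132]
222 [90, 91, 92, 90, 85, 81, 75, 66, 70, 85, 91, 94, 98, 99, 101, 96, 92, 86, 74, 80, 97, 120, 134, 132, 133, 133, 133, 132]
224 [88, 91, 89, 88, 71, 72, 82, 96, 104, 105, 104, 106, 107, 110, 107, 111, 108, 107, 105, 91, 81, 80, 110, 127, 131, 133, 131, 134]
```

View pics/w6.png

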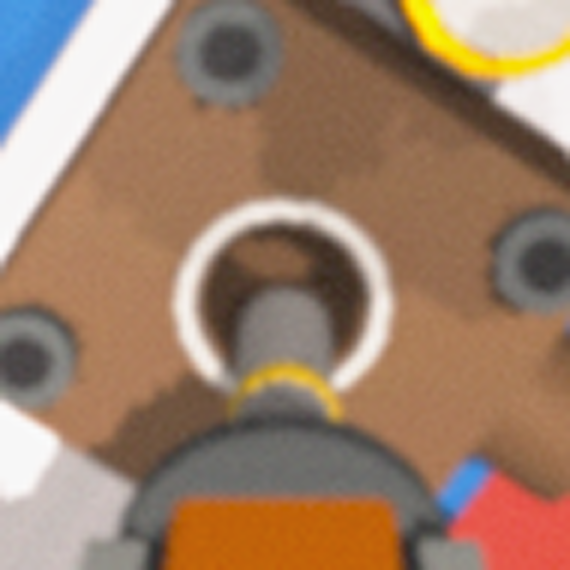

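The rod enters the rim's view in line across the columns (rod 312.0, rim 311.9). Along the rows the tip edge is at 198.5 and was predicted at 196.4. I'll fit the probe's offset, height and tilt from several visible edges.

```bash
python3 - <<'E'
from h import *
from scipy.optimize import least_squares
c=load('wrist'); p=np.array([.5383,.2184,.2078]); a,b=.4909,.8712
X=np.array([2*a*a-1,2*a*b,0]); Y=np.array([2*a*b,2*b*b-1,0]); Z=np.array([0,0,1.])
g=cv2.cvtColor(c['color'],cv2.COLOR_RGB2GRAY).astype(int); print(g[190:236,308:317].mean(1).round().astype(int).tolist())
h=cv2.cvtColor(c['color'],cv2.COLOR_RGB2HSV); col=c['color'][:,308:317].astype(int).mean(1)
print('sat',h[226:240,308:317,1].mean(1).round().tolist()); print('b chan band',col[204:220,2].round().tolist())
print('orange all rows', np.argwhere(cv2.inRange(h[:,312:313],(5,170,60),(25,255,255)).ravel()).ravel()[[0,-1]])
pts=[('tip',.006,0),('band lo',.006,.033),('band hi',.006,.037),('collar lo',.016,.075),('collar hi',.016,.08),('head lo',.010,.08),('head hi',.010,.125),('head back hi',-.010,.125)]
for n,x,z in pts:
    f=lambda dx,dz:proj(c,p+(x+dx)*X+(z-.0879+dz)*Z)[1]
    print(n,round(f(0,0),1),'per mm dx',round(f(.001,0)-f(0,0),2),'dz',round(f(0,.001)-f(0,0),2))
E
```

```text
[78, 90, 96, 100, 99, 93, 80, 78, 98, 119, 130, 134, 134, 134, 135, 134, 134, 135, 135, 134, 142, 158, 174, 171, 147, 124, 112, 105, 91, 77, 71, 83, 99, 106, 108, 108, 110, 109, 108, 108, 109, 111, 117, 122, 118, 116]
sat [9.0, 9.0, 7.0, 7.0, 8.0, 22.0, 84.0, 162.0, 233.0, 243.0, 242.0, 242.0, 242.0, 242.0]
b chan band [128.0, 127.0, 127.0, 129.0, 127.0, 121.0, 98.0, 58.0, 50.0, 87.0, 111.0, 115.0, 107.0, 100.0, 88.0, 77.0]
orange all rows [211 317]
tip 196.5 per mm dx -1.21 dz 0.36
band lo 210.0 per mm dx -1.38 dz 0.47
band hi 211.9 per mm dx -1.4 dz 0.49
collar lo 217.5 per mm dx -1.72 dz 0.64
collar hi 220.8 per mm dx -1.77 dz 0.68
head lo 231.3 per mm dx -1.73 dz 0.73
head hi 276.0 per mm dx -2.25 dz 1.36
head back hi 318.8 per mm dx -2.05 dz 1.63
```

Everything agrees within about 1 mm of centred where the arm is now, so I descend straight and gently.

>>> jog_arm(
  dr=[
    [0, 0, 0],
    [0, 0, 0],
    [0, 0, 0],
    [0, 0, 0],
    [0, 0, 0],
    [0, 0, 0],
    [0, 0, 0],
  ],
  translation=[
    [0, 0, 0.15],
    [0, 0, 0.15],
    [0, 0, 0.15],
    [0, 0, 0.15],
    [0, 0, 0.15],
    [0, 0, 0],
    [0, 0, 0],
  ],
  jaw=[0, 0, 0, 0, 0, 0, 0],
)

```text
clock: 15.15
position: [0.5379, 0.2186, 0.1885]
ee_rot: [0.491, 0.871, 0.0, -0.0]
ft_force: [-0.6, 0.3, -1.1]
grip_width: 0.232
grasp_force: 49.2
```

```bash
python3 - <<'E'
from h import *
c=snap('wrist'); s=manip.get_obs(); p=np.array(s['position']); print(p.round(4),np.round(s['ft_force'],2))
g=cv2.cvtColor(c['color'],cv2.COLOR_RGB2GRAY).astype(int)
a,b=s['ee_rot'][:2]; X=np.array([2*a*a-1,2*a*b,0]); Y=np.array([2*a*b,2*b*b-1,0]); Z=np.array([0,0,1])
B=np.array([.5379,.2173,.107]); print('err',(B-p)@X,(B-p)@Y,'rim x/y edges',[proj(c,B+v).round(1).tolist() for v in(.011*X,-.011*Y,.011*Y)],'tip',[proj(c,p-.0879*Z+v).round(1).tolist() for v in(.006*X,-.006*Y,.006*Y)])
print(g[176:212,308:317].mean(1).round().astype(int).tolist())
for r in range(196,210,3): print(r,g[r,290:336].tolist())
E
```

```text
[0.538  0.2186 0.1887] [ 0.21  1.02 -2.63]
err -0.001093286039745156 -0.0007543373222471592 rim x/y edges [[311.9, 194.1], [297.8, 207.7], [326.0, 207.7]] tip [[312.9, 196.7], [305.4, 203.9], [320.4, 203.9]]
[108, 106, 107, 106, 106, 107, 106, 105, 105, 105, 104, 104, 110, 137, 183, 213, 202, 155, 99, 73, 80, 95, 112, 124, 132, 134, 134, 135, 135, 136, 135, 135, 135, 134, 144, 161]
196 [128, 126, 125, 128, 123, 128, 140, 166, 205, 227, 231, 222, 193, 154, 122, 106, 101, 95, 88, 94, 100, 97, 82, 74, 67, 57, 60, 55, 62, 72, 93, 122, 160, 198, 223, 222, 205, 174, 139, 120, 119, 116, 120, 117, 118, 116]
199 [130, 129, 125, 129, 134, 176, 219, 232, 225, 192, 145, 101, 69, 67, 65, 66, 72, 84, 103, 118, 127, 133, 133, 129, 132, 126, 116, 94, 68, 60, 57, 49, 61, 79, 120, 165, 210, 221, 213, 180, 142, 120, 118, 118, 120, 120]
202 [139, 137, 131, 143, 191, 224, 230, 208, 151, 98, 74, 59, 54, 52, 55, 88, 107, 120, 129, 127, 131, 134, 138, 139, 136, 139, 137, 135, 117, 94, 66, 52, 56, 54, 60, 77, 120, 175, 217, 223, 206, 157, 126, 115, 117, 121]
205 [140, 136, 143, 184, 227, 237, 224, 169, 107, 73, 65, 58, 56, 58, 76, 105, 116, 123, 127, 129, 133, 135, 139, 140, 143, 138, 140, 137, 128, 114, 80, 63, 60, 52, 53, 59, 76, 124, 185, 220, 217, 182, 139, 120, 115, 119]
208 [138, 138, 164, 217, 239, 235, 203, 137, 96, 70, 62, 58, 58, 62, 88, 108, 117, 123, 126, 131, 134, 135, 139, 137, 138, 139, 138, 137, 131, 122, 96, 64, 61, 57, 56, 66, 79, 105, 156, 206, 221, 202, 157, 124, 119, 119]
```

The tip is 6 mm inside and centred, with side gaps of 7.2 and 7.7 px and about 5 mm along tool x. Going down the rest.

>>> jog_arm(
  dr=[
    [0, 0, 0],
    [0, 0, 0],
    [0, 0, 0],
    [0, 0, 0],
    [0, 0, 0],
    [0, 0, 0],
    [0, 0, 0],
    [0, 0, 0],
    [0, 0, 0],
    [0, 0, 0],
  ],
  translation=[
    [0, 0, 0.16],
    [0, 0, 0.16],
    [0, 0, 0.16],
    [0, 0, 0.16],
    [0, 0, 0.16],
    [0, 0, 0.16],
    [0, 0, 0.1],
    [0, 0, 0.05],
    [0, 0, 0],
    [0, 0, 0],
  ],
  jaw=[0, 0, 0, 0, 0, 0, 0, 0, 0, 0],
)

```text
clock: 16.2
position: [0.538, 0.2186, 0.1609]
ee_rot: [0.491, 0.871, 0.0, 0.0]
ft_force: [1.3, -0.4, -2.3]
grip_width: 0.226
grasp_force: 49.2
```

```bash
python3 - <<'E'
from h import *
c=snap('wrist'); s=manip.get_obs(); p=np.array(s['position']); print(p.round(4),np.round(s['ft_force'],2),np.round(s['joint_velocities'],4))
g=cv2.cvtColor(c['color'],cv2.COLOR_RGB2GRAY).astype(int)
a,b=s['ee_rot'][:2]; X=np.array([2*a*a-1,2*a*b,0]); Y=np.array([2*a*b,2*b*b-1,0]); Z=np.array([0,0,1])
B=np.array([.5379,.2173,.107]); print('err',(B-p)@X,(B-p)@Y,[proj(c,B+v).round(1).tolist() for v in(.011*X,-.011*Y,.011*Y)],'band lo,hi',[proj(c,p+(h-.0879)*Z+.006*X).round(1).tolist() for h in(.033,.037)])
print(c['color'][196:224,309:316].mean(1).round().astype(int).tolist())
for r in range(208,221,3): print(r,g[r,288:338].tolist())
E
```

```text
[0.538  0.2187 0.161 ] [ 0.1   0.34 -1.85] [-0.0016 -0.0009  0.      0.0018 -0.0022  0.0009  0.0008]
err -0.0011204304486265798 -0.0007780119855484485 [[311.7, 205.1], [295.8, 220.2], [327.6, 220.2]] band lo,hi [[312.9, 210.1], [312.9, 212.0]]
[[133, 96, 68], [132, 95, 69], [134, 96, 71], [140, 111, 91], [173, 154, 142], [216, 202, 193], [226, 217, 209], [204, 191, 182], [153, 139, 131], [121, 109, 101], [129, 119, 114], [138, 131, 126], [141, 133, 127], [147, 134, 120], [172, 146, 99], [207, 167, 54], [223, 182, 50], [207, 173, 93], [162, 144, 116], [132, 123, 118], [123, 116, 113], [111, 104, 101], [96, 92, 89], [80, 76, 75], [75, 73, 72], [84, 84, 82], [101, 100, 99], [108, 108, 105]]
208 [112, 106, 103, 102, 98, 109, 133, 172, 195, 208, 203, 186, 153, 121, 93, 77, 88, 105, 118, 122, 126, 128, 132, 137, 133, 134, 137, 141, 136, 134, 129, 116, 87, 68, 80, 121, 160, 192, 209, 212, 199, 172, 138, 113, 102, 104, 105, 106, 107, 113]
211 [128, 120, 122, 120, 127, 159, 192, 207, 195, 165, 121, 88, 66, 54, 52, 67, 93, 113, 125, 136, 145, 152, 163, 176, 172, 169, 171, 162, 156, 146, 138, 121, 95, 64, 56, 52, 65, 81, 115, 161, 200, 220, 214, 184, 143, 116, 112, 116, 115, 115]
214 [122, 125, 128, 161, 204, 229, 225, 193, 143, 98, 68, 57, 53, 53, 51, 76, 109, 140, 164, 167, 149, 137, 141, 140, 137, 147, 156, 167, 166, 178, 181, 162, 126, 82, 55, 51, 54, 57, 55, 87, 137, 189, 220, 222, 204, 158, 125, 116, 116, 114]
217 [125, 125, 150, 198, 220, 217, 187, 131, 84, 60, 52, 52, 54, 57, 77, 100, 115, 112, 107, 105, 102, 101, 101, 98, 100, 106, 113, 122, 127, 132, 144, 165, 165, 129, 82, 59, 50, 55, 54, 58, 77, 128, 189, 220, 221, 194, 150, 123, 113, 119]
220 [134, 133, 137, 152, 151, 133, 106, 79, 58, 54, 55, 54, 58, 61, 72, 78, 77, 69, 67, 70, 70, 74, 74, 73, 74, 74, 69, 75, 70, 70, 77, 90, 100, 89, 75, 65, 62, 61, 56, 63, 81, 117, 174, 211, 224, 212, 162, 125, 116, 115]
```

Band level is within about 1 mm of the mouth and the rod is centred to within about 0.5 mm. One small trim, let it settle, and hand in.

>>> jog_arm(
  dr=[
    [0, 0, 0],
    [0, 0, 0],
    [0, 0, 0],
    [0, 0, 0],
    [0, 0, 0],
    [0, 0, 0],
    [0, 0, 0],
  ],
  translation=[
    [-0.02, 0, 0.03],
    [0, 0, 0],
    [0, 0, 0],
    [0, 0, 0],
    [0, 0, 0],
    [0, 0, 0],
    [0, 0, 0],
  ],
  jaw=[0, 0, 0, 0, 0, 0, 0],
)

```text
clock: 16.95
position: [0.5382, 0.2182, 0.1601]
ee_rot: [0.491, 0.871, 0.0, 0.0]
ft_force: [-1.1, -0.3, -0.7]
grip_width: 0.227
grasp_force: 49.2
```

```bash
python3 - <<'E'
from h import *
s=manip.get_obs(); print(np.round(s['position'],4),np.round(s['ft_force'],2),s['grasp_force']); print(manip.hand_in())
E
```

```text
[0.5382 0.2182 0.1601] [-1.12 -0.33 -0.73] 49.219322204589844
the job is handed in; nothing more can be done
None
```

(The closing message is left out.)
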